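# Set the clearance of the bench screw press

## Robot

A 7-joint arm with a two-finger parallel gripper is mounted at the origin on a cart in front of the work surface, level with it; the furniture and walls round the work are solid. World frame = base frame: x ahead of the robot, y to its left, z up, the work surface at z = 0. Lengths are in m, angles in rad, forces in N, time in s.
With the tool pointing down it reaches from about 0.4 to 0.925 m from the base axis. Payload 5.6 kg.
Tool frame: the origin (TCP) lies midway between the tips of the shut fingers; the grasp point (between the pads) lies 19 mm behind it; z points along the fingers, y is the direction in which the jaws open and shut (so a half turn about z gives the same grasp; the last joint's range is limited). The gripper opens to 85 mm and grips with 20 to 120 N. Pads are 22 mm wide; open, the fingers measure 114 mm over their backs; the gripper's body (76 mm by 85 mm) begins 54 mm behind the grasp point. The pads swing forward as they close: fully open they stand 13 mm farther back than shut.
Start: joints at [1.191, 0.468, -0.012, 1.603, 0.006, 1.071, -0.056], TCP at [0.215, -0.614, 0.231] pointing down, gripper open.
Joint ranges: [-2.53, 2.53], [-0.31, 2.02], [-1.57, 1.55], [0.28, 2.44], [-1.29, 4.43], [0.15, 1.84], [-2.92, 2.92]. Speed limits (rad/s): [2.57, 2.57, 3.14, 3.14, 3.14, 3.14, 3.14].

## Interface

Orientations are given as [roll, pitch, yaw] about the fixed x, y, z axes, in that order (R = Rz(yaw) Ry(pitch) Rx(roll)).
In Python, from bench import bot, planner, grab_frame, camera_model gives the robot as it stands. Calls block until the motion is done:
- bot.reach(position, orientation): joint-space move of the TCP to a pose.
- bot.move_straight(position, rot=None, max_speed=0.15, guard=None): straight line of the TCP; rot=None keeps the orientation; max_speed is the mean speed in m/s. With guard (N) it stops when the force on the tool has changed by that much, and returns True; else False.
- bot.movej(angles): joint-space move.
- bot.command_gripper(opening, grip_force=None): opening from 0.0 (shut) to 1.0 (fully open); grip_force is the grip in N (None keeps the last); returns when the fingers have stopped.
- bot.pause(seconds).
- planner.ik(position, orientation): joint angles nearest the present ones, or None.
- grab_frame(name): name is "scene" or "top" or "wrist"; returns (picture, depth): 480x640x3 uint8, blue, green, red; 480x640 float32, m along the optical axis (not along the pixel's ray), 0 where there is no reading.
- camera_model(name): a dict with "camera_matrix" (3x3 intrinsics, pixels), "eye" and "orientation" of the camera in the world; the wrist camera has in their place "mount" (4x4, takes a point from camera to tool coordinates, whose origin is the TCP and whose axes are the flange's). Camera axes: x right, y down, z forward; pixel columns grow to the right and rows downward; lengths in m; the calibration is good to about 2 mm. A picture is of the moment at which its call begins: read the wrist's pose just before it. camera_model takes no time and is no camera call.
A pose or a line that the arm cannot do raises bot.MotionError and nothing moves.
- bot.job_done(): hands the job in, once; it reports no verdict.
Readings, each from a call of its own:
- bot.get_time_s(): time.
- bot.get_joint_pos(): joint angles.
- bot.get_dq(): joint speeds.
- bot.get_tau(): joint torques, N m.
- bot.get_position(): TCP position.
- bot.get_tcp_rot(): TCP orientation.
- bot.get_wrist_force(): force on the tool from outside, world axes, zero at the start.
- bot.get_ft_torque(): the same for the moment, N m.
- bot.get_grip_width(): opening from 0.0 (shut) to 1.0 (fully open).
Only numpy, scipy, OpenCV 4.12 (cv2) and the standard library are available. Lean on these libraries where they do the work, as an engineer would, in place of code of your own. Each camera call takes 0.05 s, during which the arm holds its last target. There are 200 camera calls.

## Task

Set the small screw press on the bench for the brass die that lies in it: crank the handwheel clockwise, turn after turn, until you feel the platen land on the die and the wheel will go no further, then back the wheel off a quarter turn and let go. Leave the jar, the thread spool and the pin tin beside the press standing where they are.

Things in the scene. Friction and masses are not known exactly. Their poses are not given: they have to be found in the camera images.
- press_axis (a point): A bench screw press: dark steel base 120 x 165 mm, two steel columns, a crosshead with its top at 146 mm, and above it a horizontal handwheel (rim 151 mm outside diameter, bar 15 mm thick, three spokes, rim top 176 mm above the bench). The press is bolted down. This point is on the upright axis of the handwheel, 208 mm above the bench, level with the middle of the crank handle; its x axis is square to the crosshead.
- handle_mid (a point): Middle (half-way up) of the wooden crank handle that stands upright on the handwheel's rim: 25 mm thick, 58 mm tall (from 182 to 240 mm above the bench), 68 mm from the wheel's axis. It spins freely on its pin, so it may be held firmly without turning the hand while it is carried round the circle. It stays at the same height while the wheel turns. To turn the wheel takes about 3 N at the handle.
- press_wheel: The handwheel; it turns only about the upright axis. Origin on the axis 152 mm above the bench; its x axis points from the axis to the crank handle. Clockwise seen from above lowers the platen by 4 mm a turn, and it starts about 1.2 to 2.2 turns short of the stop. Where round the circle the stop comes differs each time: it is felt as the handle suddenly standing firm (a hard stop). Where the wheel is left it stays.
- platen_face (a point): Centre of the underside of the platen, the round steel plate, 88 mm across and 14 mm thick, that hangs on the screw beneath the crosshead; z up.
- die_top (a point): Centre of the top of the brass die (34 x 50 x 12 mm) fast on the press's bed beneath the platen; z up. It is 50 mm above the bench. The platen has landed when its underside is level with this.
- jar: Jar with an orange lid, 64 mm across, 72 mm tall, beside the press; origin under its centre.
- spool: Spool of pale thread, 33 mm across, 58 mm tall, beside the press; origin under its centre.
- tin: Round pin tin, 62 mm across, 27 mm tall, beside the press; origin under its centre.
There are look-alikes about, which are no part of the job. Leave any black or orange look-alike of the spool alone.

How it is judged:
On the way:
1. the platen is wound down onto the die, to the stop (within about a thirtieth of a turn) (z of platen_face in the frame of die_top below 0.00013 m), for 0.1 s.
At the end, for the whole second after the job is handed in: After the stop was reached, the wheel rests a quarter turn back from it, within a tenth of a turn either way (platen 0.6 to 1.4 mm above the die), is still and let go, and jar, spool and tin still stand upright (z of platen_face in the frame of die_top between 0.0006 and 0.0014 m and angular speed of press_wheel below 0.05 rad/s and angle between each of jar, spool, tin's own z axis and vertical below 0.2 rad); the robot touches nothing.
It fails at once if the jar, spool or tin is moved by more than 15 mm (distance of any of jar, spool, tin from where it was at the start of the episode above 0.015 m).
It also fails if it takes over 72 s, if anything falls off the work surface, if the arm or the gripper's body presses on something with over 40 N, if the wrist force passes 120 N, or if a joint passes its speed limit or range.

## Working session

There is one attempt and no reset: what is moved stays moved. The work goes in short steps, each a Python script; the robot and the scene stay as the last script left them, time stands still between calls to the robot, and variables do not carry over. Pictures are saved under pics/ and viewed, about 8 in all and at most 12, crops included, and the job is handed in when it is done.

```bash
ls; mkdir -p pics
python3 - <<'E'
from bench import bot, planner, grab_frame, camera_model
import cv2,numpy as np
for n in("scene","top"):
    p,d=grab_frame(n); cv2.imwrite(f"pics/{n}0.png",p); np.save(f"pics/{n}0.npy",d)
    m=camera_model(n); print(n,m)
print(camera_model("wrist"),bot.get_time_s(),bot.get_position(),bot.get_tcp_rot())
E
```

```text
pics
scene {'camera_matrix': array([[618.79143777,   0.        , 330.29083634],
       [  0.        , 618.79143777, 237.9813781 ],
       [  0.        ,   0.        ,   1.        ]]), 'eye': array([0.27433464, 0.66789513, 1.29704364]), 'orientation': array([-2.62543414, -0.01292579, -2.63901024])}
top {'camera_matrix': array([[559.44199468,   0.        , 311.37371538],
       [  0.        , 559.44199468, 244.21956406],
       [  0.        ,   0.        ,   1.        ]]), 'eye': array([0.39758787, 0.1055011 , 1.06849647]), 'orientation': array([-2.96138891, -0.03526083, -1.58726041])}
{'camera_matrix': array([[423.65996166,   0.        , 313.64601211],
       [  0.        , 423.65996166, 242.80112785],
       [  0.        ,   0.        ,   1.        ]]), 'mount': array([[-7.69460105e-06, -9.47950497e-01, -3.18417737e-01,
         8.20669130e-02],
       [ 9.99998475e-01,  5.48826141e-04, -1.65805651e-03,
         4.88491768e-04],
       [ 1.74651148e-03, -3.18417264e-01,  9.47949047e-01,
        -1.43469760e-01],
       [ 0.00000000e+00,  0.00000000e+00,  0.00000000e+00,
         1.00000000e+00]])} 0.1 [ 0.21455319 -0.61304646  0.23043594] [-3.14002649e+00  1.51152886e-04  3.36687122e-01]
```

View pics/scene0.png

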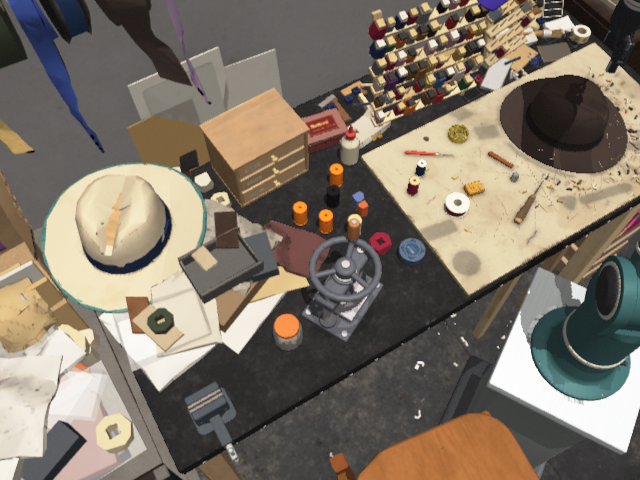

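View pics/top0.png

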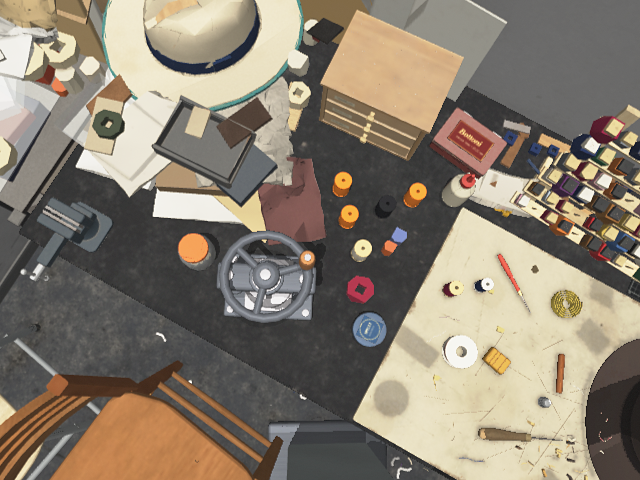

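Top view: wheel hub at (265,275), handle top at (307,258). Jar (194,250), pale spool (363,250) and blue tin (369,330). The orange spools (342,183), (349,216), (416,195) and the black one (386,206) are look-alikes to leave alone. The handle is the only wooden post on the rim.

```bash
cat > h.py <<'E'
import numpy as np,cv2
from scipy.spatial.transform import Rotation as R
from scipy.optimize import least_squares
from bench import bot, planner, grab_frame, camera_model
def cloud(d,m):
    K=m["camera_matrix"]; v,u=np.mgrid[:480,:640]
    P=np.stack([(u-K[0,2])*d/K[0,0],(v-K[1,2])*d/K[1,1],d],-1)
    return P@R.from_euler("xyz",m["orientation"]).as_matrix().T+m["eye"]
def circ(p,r=None):
    f=lambda q:np.hypot(p[:,0]-q[0],p[:,1]-q[1])-(q[2] if r is None else r)
    return least_squares(f,[*p.mean(0)[:2],.07],loss="soft_l1",f_scale=.003).x
E
python3 - <<'E'
from h import *
for n in("top","scene"):
    W=cloud(np.load(f"pics/{n}0.npy"),camera_model(n)); 
    def px(u,v,k=0): return W[v-k:v+k+1,u-k:u+k+1].reshape(-1,3)
    if n=="top":
        c=W[275,265]; h=W[258,307]
        for nm,(u,v) in dict(hub=(265,275),handle=(307,258),jar=(194,250),spool=(363,250),tin=(369,330),red=(360,290),bench=(150,300),org=(349,216)).items(): print(nm,W[v,u].round(4))
    near=W.reshape(-1,3)[(np.hypot(*(W.reshape(-1,3)-c)[:,:2].T)<.13)]
    rim=near[abs(near[:,2]-.174)<.006]; r=np.hypot(*(rim-c)[:,:2].T); rim=rim[r>.05]
    q=circ(rim); print(n,"rim",q,len(rim))
    ht=near[(near[:,2]>.232)&(near[:,2]<.248)]; print("htop",ht.mean(0),len(ht),ht.min(0),ht.max(0))
    hm=near[(near[:,2]>.19)]; print("hmax",near[:,2].max())
    print("rad",np.hypot(*(ht.mean(0)[:2]-q[:2])), np.arctan2(*(ht.mean(0)[:2]-q[:2])[::-1]))
for a in np.arange(0,6.28,.5236):
    p=[q[0]+.068*np.cos(a),q[1]+.068*np.sin(a),.22]
    print(round(a,2),[ (None if (s:=planner.ik(p,[np.pi,0,y])) is None else s.round(2)[[0,3,6]].tolist()) for y in (-1.57,-.8,0,.8,1.57)])
E
```

```text
hub [0.5088 0.1459 0.1882]
handle [0.5268 0.0808 0.2425]
jar [0.57   0.2781 0.0732]
spool [ 0.5687 -0.0274  0.0625]
tin [ 0.4245 -0.0381  0.0283]
red [ 5.014e-01 -2.730e-02  2.000e-04]
bench [0.4876 0.371  0.0013]
org [ 0.6343 -0.0043  0.0559]
top rim [0.50935542 0.1457819  0.06678254] 2397
htop [0.52691556 0.08057294 0.23971697] 206 [0.51600674 0.068374   0.23214603] [0.53890286 0.09258715 0.24604434]
hmax 1.068496474736309
rad 0.06753196992735852 -1.3077462082739848
scene rim [0.50944997 0.14796669 0.06693726] 1419
htop [0.5271783  0.08316991 0.23964402] 111 [0.51640126 0.07115696 0.232189  ] [0.53857949 0.09306689 0.24625978]
hmax 0.24625978367508883
rad 0.06717824229626058 -1.3037330590816611
0.0 [[0.54, 1.7, 2.19], [0.08, 1.72, -2.88], [0.23, 1.71, -2.18], [0.32, 1.71, -1.45], [0.32, 1.71, -0.68]]
0.52 [[0.48, 1.7, 2.13], [-1.02, 1.79, -2.34], [0.17, 1.71, -2.24], [0.32, 1.7, -1.56], [0.34, 1.7, -0.82]]
1.05 [[0.45, 1.73, 2.08], [-1.09, 1.83, -2.41], [0.16, 1.75, -2.31], [0.33, 1.74, -1.66], [0.36, 1.74, -0.92]]
1.57 [[0.45, 1.8, 2.05], [-1.16, 1.9, -2.47], [0.2, 1.81, -2.37], [
[... 208 characters left out ...]
, -2.34], [0.42, 1.96, -1.6], [0.46, 1.96, -0.87]]
3.14 [[0.65, 2.0, 2.24], [-1.18, 2.09, -2.54], [0.39, 2.01, -2.23], [0.49, 2.0, -1.5], [0.55, 2.0, -0.78]]
3.67 [[0.72, 2.0, 2.32], [0.31, 2.02, -2.87], [0.41, 2.01, -2.12], [0.51, 2.01, -1.38], [0.58, 2.0, -0.66]]
4.19 [[0.76, 1.96, 2.34], [0.26, 1.98, -2.79], [0.38, 1.97, -2.04], [0.47, 1.97, -1.29], [0.52, 1.97, -0.55]]
4.71 [[0.74, 1.89, 2.33], [0.2, 1.91, -2.75], [0.34, 1.91, -2.02], [0.42, 1.9, -1.26], [0.46, 1.9, -0.51]]
5.24 [[0.69, 1.81, 2.29], [0.15, 1.84, -2.76], [0.3, 1.83, -2.04], [0.37, 1.82, -1.28], [0.39, 1.82, -0.52]]
5.76 [[0.62, 1.74, 2.24], [0.11, 1.77, -2.81], [0.27, 1.76, -2.1], [0.34, 1.75, -1.35], [0.33, 1.75, -0.57]]
```

Run:
```python
from h import *
p=bot.get_position(); bot.move_straight([p[0],p[1],.36],max_speed=.25)
bot.reach([.527,.0815,.34],[np.pi,0,1.57])
print(bot.get_time_s(),bot.get_position(),bot.get_tcp_rot(),bot.get_joint_pos())
bot.command_gripper(.75,40)
pic,d=grab_frame("wrist"); cv2.imwrite("pics/w1.png",pic)
# handle top from wrist depth
m=camera_model("wrist"); K=m["camera_matrix"]; T=R.from_euler("xyz",bot.get_tcp_rot()).as_matrix(); t=bot.get_position()
v,u=np.mgrid[:480,:640]; P=np.stack([(u-K[0,2])*d/K[0,0],(v-K[1,2])*d/K[1,1],d],-1)@m["mount"][:3,:3].T+m["mount"][:3,3]
W=(P@T.T+t)[d>0]; 
h=W[(abs(W[:,2]-.24)<.007)&(np.hypot(W[:,0]-.527,W[:,1]-.0815)<.03)]; print("handle",h.mean(0),len(h),h.min(0),h.max(0))
r=W[(abs(W[:,2]-.172)<.006)&(np.hypot(W[:,0]-.509,W[:,1]-.146)<.09)&(np.hypot(W[:,0]-.509,W[:,1]-.146)>.05)]; print("rim",circ(r),len(r))
```

```text
3.4583 [0.52732751 0.08033708 0.33982338] [-3.14136185e+00  2.20547741e-04  1.56791516e+00] [ 0.52669922  0.29992168 -0.89972892  1.71183967  0.24648737  1.24938654
 -0.43294907]
handle [0.52913251 0.08292748 0.23996203] 1156 [0.51742095 0.07054986 0.23308037] [0.54106626 0.0934976  0.24433083]
rim [0.51146421 0.14700433 0.06590956] 13377
```

View pics/w1.png

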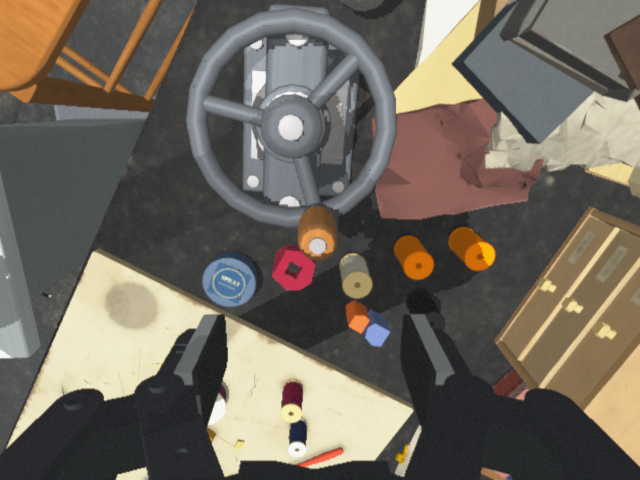

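Wrist view: the wooden handle is on the rim at (318,235), with clear space for both fingers. Three measurements agree within about 2 mm, so I'll descend, grip and try a first quarter turn.

```bash
cat >> h.py <<'E'
C=np.array([.5100,.1467]); Z=.197
def crank(a0,a1,c=C,r=.068,step=.2,guard=14,sp=.08,log=3):
    """carry the handle from angle a0 to a1; returns (stopped, commanded angle, samples)"""
    n=int(np.ceil(abs(a1-a0)/step)); S=[]
    for i,a in enumerate(np.linspace(a0,a1,n+1)[1:]):
        hit=bot.move_straight([c[0]+r*np.cos(a),c[1]+r*np.sin(a),Z],max_speed=sp,guard=guard)
        p=np.array(bot.get_position()); f=np.array(bot.get_wrist_force())
        er=np.array([np.cos(a),np.sin(a)]); et=np.array([-er[1],er[0]])
        S.append([a,*p[:2],f[:2]@er,f[:2]@et,f[2]])
        if i%log==0 or hit: print(hit,np.round(S[-1],3),"ang",round(np.arctan2(p[1]-c[1],p[0]-c[0]),3))
        if hit or abs(f[:2]@er)>25: return True,a,np.array(S)
    return False,a1,np.array(S)
E
python3 - <<'E'
from h import *
h=np.array([.528,.0822])
bot.move_straight([*h,.34],max_speed=.1)
print(bot.move_straight([*h,Z],max_speed=.12,guard=8))
bot.command_gripper(0,40); print(bot.get_grip_width(),bot.get_wrist_force(),bot.get_position(),bot.get_time_s())
r=crank(-1.30,-1.30-np.pi/2,log=1); print(r[:2],bot.get_time_s())
E
```

```text
False
0.2848690038415688 [ 0.55142975 -1.41372693  5.11403685] [0.52853376 0.08212551 0.19761266] 5.8833
False [-1.496  0.514  0.08  -1.381 -2.081  5.675] ang -1.509
False [-1.693  0.501  0.08  -4.546 -2.444  5.887] ang -1.707
False [-1.889  0.489  0.084 -4.264 -3.489  5.276] ang -1.898
False [-2.085  0.477  0.089 -4.114 -2.733  3.934] ang -2.092
False [-2.282  0.466  0.097 -5.024 -3.277  2.51 ] ang -2.287
False [-2.478  0.458  0.106 -5.498 -2.107  2.355] ang -2.48
False [-2.674  0.451  0.117 -3.656 -2.084  1.493] ang -2.676
False [-2.871  0.446  0.129 -5.194 -1.182  2.617] ang -2.874
(False, -2.8707963267948964) 8.4167
```

Run:
```python
from h import *
r=crank(-2.8708,-1.30-2*np.pi*2.4,log=5); np.save("s.npy",r[2]); print(r[:2],"turns",(r[1]+1.3)/2/np.pi,bot.get_grip_width(),bot.get_wrist_force(),bot.get_time_s())
```

```text
False [-3.069  0.443  0.142 -5.013 -2.338  3.864] ang -3.074
True [-3.268  0.443  0.151  0.493 -2.475  4.376] ang 3.076
(True, np.float64(-3.2681189628597354)) turns -0.31323586153202126 0.28556968649342646 [-0.17699096  2.51743057  4.37560503] 8.9417
```

Run:
```python
from h import *
print(bot.get_joint_pos(),bot.get_tcp_rot(),bot.get_tau(),bot.get_position())
a=3.076-2*np.pi
for k in range(0,14):
    b=a-k*.5; s=planner.ik([C[0]+.068*np.cos(b),C[1]+.068*np.sin(b),Z],[np.pi,0,1.57]); print(round(b,2),None if s is None else s.round(2))
r=crank(a,a-.5,step=.1,sp=.05,log=1); print(r[:2],bot.get_joint_pos())
```

```text
[ 0.36435232  0.34460653 -0.89450829  2.02291249  0.33909036  0.92655671
 -0.7109107 ] [3.14076867e+00 2.48712632e-03 1.56916725e+00] [  1.07306186 -31.26904249  -5.1092501  -20.14637589   0.59608597
   0.68920327  -0.17252267] [0.44334893 0.15104821 0.19757948]
-3.21 [ 0.37  0.34 -0.9   2.03  0.34  0.92 -0.71]
-3.71 [ 0.29  0.38 -0.88  1.98  0.37  0.94 -0.78]
-4.21 [ 0.22  0.44 -0.86  1.91  0.4   0.97 -0.83]
-4.71 [ 0.19  0.5  -0.84  1.83  0.43  1.01 -0.83]
-5.21 [ 0.2   0.54 -0.83  1.77  0.45  1.04 -0.8 ]
-5.71 [ 0.23  0.56 -0.81  1.73  0.46  1.05 -0.75]
-6.21 [ 0.28  0.56 -0.81  1.73  0.46  1.05 -0.69]
-6.71 [ 0.34  0.54 -0.8   1.76  0.44  1.03 -0.63]
-7.21 [ 0.4   0.49 -0.81  1.82  0.42  1.01 -0.58]
-7.71 [ 0.45  0.44 -0.83  1.9   0.39  0.97 -0.56]
-8.21 [ 0.48  0.38 -0.86  1.97  0.36  0.94 -0.56]
-8.71 [ 0.46  0.34 -0.88  2.02  0.33  0.92 -0.59]
-9.21 [ 0.41  0.33 -0.9   2.04  0.33  0.92 -0.66]
-9.71 [ 0.33  0.36 -0.89  2.01  0.35  0.93 -0.74]
False [-3.307  0.444  0.157 -2.798 -0.214  6.457] ang 2.982
False [-3.407  0.445  0.164 -1.335 -0.592  7.101] ang 2.888
False [-3.507  0.447  0.17  -0.434  0.268  7.457] ang 2.787
False [-3.607  0.449  0.176 -0.441  0.552  8.907] ang 2.686
False [-3.707  0.453  0.182  0.791 -0.541  8.777] ang 2.585
(False, -3.707185307179586) [ 0.28258015  0.38125444 -0.88149925  1.98125614  0.36852793  0.94454275
 -0.78924018]
```

The guard trip at 0.31 turn was a transient, since the wheel moved on freely afterwards. The stop test now needs the handle to stand firm on a slow retry.

```bash
cat >> h.py <<'E'
def ang(): p=np.array(bot.get_position()); return np.arctan2(p[1]-C[1],p[0]-C[0])
def seek(a,aend):
    while a>aend:
        st,a,S=crank(a,aend,log=6)
        if not st: return False,a
        x=ang(); a=x+2*np.pi*round((a-x)/2/np.pi)   # true angle, unwrapped
        st,b,S=crank(a,a-.2,step=.1,sp=.03,log=1)
        x=ang(); b=x+2*np.pi*round((a-x)/2/np.pi)
        print("retry",st,a,b,"turns",(b+1.3)/2/np.pi)
        if st and a-b<.1: return True,b
        a=b
    return False,a
E
python3 - <<'E'
from h import *
print(seek(-3.7072,-1.30-2*np.pi*2.4),bot.get_grip_width(),bot.get_wrist_force(),bot.get_time_s())
E
```

```text
False [-3.905  0.461  0.194  0.52  -2.785  7.916] ang 2.374
False [-5.093  0.536  0.211  5.468 -1.928  4.766] ang 1.183
False [-6.281  0.579  0.145  4.096 -1.765  7.331] ang -0.026
False [-7.469  0.534  0.083 -1.616 -2.03  11.622] ang -1.213
False [-8.657  0.461  0.101 -7.197 -2.258  3.199] ang -2.391
True [-9.449  0.443  0.144  0.634 -2.933  3.829] ang -3.097
False [-9.48   0.443  0.149 -3.089  0.877  5.814] ang 3.11
False [-9.58   0.443  0.155 -1.292  0.909  6.784] ang 3.013
retry False -9.380073412947572 -9.55364844327483 turns -1.3136089482899158
False [-9.749  0.446  0.167 -0.29  -1.566  7.113] ang 2.828
True [-9.944  0.449  0.176 -1.725 -2.941  3.764] ang 2.694
False [-9.972  0.452  0.181  1.282 -0.128  9.586] ang 2.612
False [-10.072   0.455   0.187   1.655   0.777   9.496] ang 2.513
retry False -9.872416516848515 -10.053024591214989 turns -1.3930871306967818
False [-10.251   0.464   0.197   1.652  -2.662   7.772] ang 2.317
True [-10.646   0.48    0.209  -1.273   7.671  11.324] ang 2.027
True [-10.639   0.48    0.208  -1.275   5.654  10.674] ang 2.027
retry True -10.538927036453831 -10.539257811860798 turns -1.4704735512580547
(True, np.float64(-10.539257811860798)) 0.28379019821825824 [-4.85313657 -3.16889645 10.67411711] 22.5583
```

The handle now stands firm at 1.47 turns: two attempts gave no progress and the force opposed the motion. I'll confirm with a firmer push, then back off a quarter turn and release.

Run:
```python
from h import *
a=-10.539; x0=ang()
r=crank(a,a-.2,step=.2,sp=.03,guard=28,log=1); bot.pause(.3); x1=ang(); print("push",x0,x1,r[0],bot.get_wrist_force())
if abs(x1-x0)<.1:
    r=crank(x1,x1+np.pi/2,step=.2,sp=.06,guard=25,log=1); bot.pause(.3); print("back",ang()-x1,r[0],bot.get_wrist_force())
```

```text
True [-10.739   0.48    0.209  -2.181   7.845  11.994] ang 2.022
push 2.027112802498374 2.0235733170320427 True [-7.18643817 -4.76914514 12.21194077]
False [2.22  0.468 0.201 2.923 0.811 9.6  ] ang 2.229
False [ 2.416  0.459  0.191  2.604  0.993 10.638] ang 2.427
False [ 2.613  0.451  0.18   2.251  0.26  10.512] ang 2.628
False [ 2.809  0.446  0.167  0.068  0.773 11.521] ang 2.828
False [ 3.005  0.444  0.154 -1.296  0.786  8.973] ang 3.029
False [ 3.202  0.444  0.141 -2.608  1.167  7.395] ang -3.055
False [ 3.398  0.446  0.128 -3.434  0.914  6.079] ang -2.857
False [ 3.594  0.451  0.116 -5.381  0.694  4.576] ang -2.662
back -4.684932080942871 False [5.93413252 1.54762299 4.88743329]
```

Run:
```python
from h import *
bot.command_gripper(.75); p=bot.get_position(); bot.move_straight([p[0],p[1],.36],max_speed=.12)
bot.reach([.45,-.2,.36],[np.pi,0,1.57])
for n in("top","scene"):
    pic,d=grab_frame(n); cv2.imwrite(f"pics/{n}2.png",pic)
    W=cloud(d,camera_model(n)).reshape(-1,3); W=W[np.hypot(*(W[:,:2]-C).T)<.1]
    h=W[(W[:,2]>.232)&(W[:,2]<.248)]; c=h.mean(0); print(n,c,len(h),"ang",np.arctan2(c[1]-C[1],c[0]-C[0])%(2*np.pi))
print(bot.get_time_s(),bot.get_wrist_force())
```

```text
top [0.44968249 0.11415071 0.23988862] 214 ang 3.6364413078610633
scene [0.44972184 0.11636115 0.23944409] 117 ang 3.607888052916148
29.825 [ 0.18213662 -0.03259733 -0.54385395]
```

View pics/top2.png

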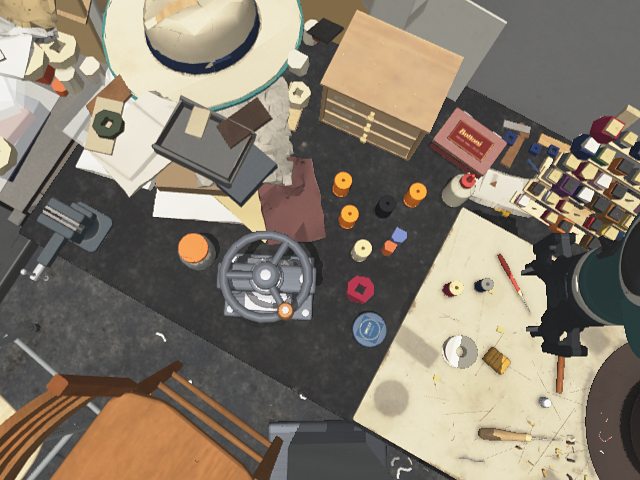

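The picture shows the handle at (286,311), at 3.62 rad, which is 0.254 turn back from the stop. Jar, spool and tin are at their old pixels and the gripper is clear of everything.

```bash
python3 -c "
from bench import bot
bot.job_done()"
```

```text
the job is handed in; nothing more can be done
```

I wound the press down onto the die, backed the wheel off about a quarter turn, let go and handed the job in. The robot's clock read 29.8 s of the 72 s allowed just before that.

- **Stop:** the handle stood firm about 1.47 turns clockwise from where it started. Two attempts gained nothing, and a firmer push with the force limit raised to 28 N moved it only 0.004 rad. I did not see the platen touch the die; that rests on feel alone.
- **Back-off:** the arm moved the handle back 1.598 rad, or 0.254 turn. After release the top camera gave 3.64 rad and the scene camera 3.61 rad. The expected angle was 3.62 rad.
- **Surroundings:** the jar, spool and tin are at the same pixels in the top view as at the start and still upright. The gripper is clear, and the wrist force is under 1 N.
- **Disagreements:** the force guard tripped three times before the real stop, at about 0.31, 1.29 and 1.36 turns. Each time the wheel moved on freely when retried, so I treated them as transients. The cameras also differed by about 2 mm on the wheel's centre, which did not affect the result.

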